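# Pack the carving tools and shut the chest

### The arm

A 6-joint arm with a two-finger parallel gripper is mounted at the origin on the work surface. World frame = base frame: x ahead of the robot, y to its left, z up, the work surface at z = 0. Lengths are in m, angles in degrees, forces in N, time in s.
With the tool pointing down it reaches from about 0.35 to 0.875 m from the base axis. Payload 4.2 kg.
Tool frame: the origin (TCP) lies on the centre line of the jaws, within the pads' length; the fingertips stand 17 mm ahead of it and the grasp point (between the pads) lies 2 mm behind it (tips_ahead is the distance from the TCP to the fingertips, in m); z points along the fingers, x is the direction in which the jaws open and shut, and the axes are right-handed (so a half turn about z gives the same grasp; the last joint's range is limited). The gripper opens to 87 mm and grips with 3 to 60 N. Pads are 19 mm wide; open, the fingers measure 117 mm over their backs; the gripper's body (75 mm by 190 mm) begins 51 mm behind the grasp point.
Start: joints at [79.389, 22.042, 0.453, 0, -68.411, -14.817], TCP at [0.268, 0.564, 0.24] pointing down, gripper open.
Joint ranges: [-179.83, 179.83], [-69.29, 118.12], [-61.27, 80.66], [-181.25, 117.63], [-171.15, -9.14], [-177.46, 177.46]. Speed limits (degrees/s): [159.86, 159.86, 180, 180, 180, 180].

### API

Orientations are given as a 3x3 rotation matrix whose columns are the frame's x, y, z axes.
In Python, from station import sense, capture, camera_info, finish_job, boxes_of, spot_point, tips_ahead gives the robot as it stands. The module is installed in compiled form; this text tells all that it offers.
- The arm moves only by the tool carry_out, never from a script. Its arguments are lists of equal length, an entry for each row: "delta_pos": the shift along the tool's x, y, z scaled (see below), a list of three; "spin": the turn about the tool's z scaled (see below); "gripper": the opening in per cent of the stroke, from 0 (shut) to 100 (fully open). In form: {"delta_pos": [[x, y, z], ...], "spin": [spin, ...], "gripper": [gripper, ...]}. A call has 1 to 12 rows; each row is the pose to reach, as a shift and turn from the pose commanded when the call began, along the tool's axes at that moment; what a row does not reach only later rows make up. The controller multiplies each number of a shift by 0.1 m and each number of a turn by pi/4 rad. A row lasts 1/8 s, in which the tool goes at most 62.5 mm and 10.7 degrees, less where a joint would pass 70% of its speed; a pose out of reach is approached as far as the arm can. A call with a number of a shift or a turn outside -1 to 1 is refused whole. A call with a gripper value outside its range is refused whole. The fingers move at their own pace and stop on an object; the grip force is fixed at half the most. Time passes only in rows, so rows that repeat a pose let the fingers close. It gives the time, the measured TCP pose, the force and the opening at its end, in the units of the state.
- sense(): the state, without advancing time (a new reading comes with each control period).
- capture(name): name is "scene" or "top"; returns the picture (384x512x3 uint8, red, green, blue); there is no depth.
- camera_info(name): a dict with "fov_y" (degrees; the focal length in pixels is half the picture's height over the tangent of half this angle, whatever the lens; pixels are square), "cx", "cy" (the principal point, pixels), "D" ([k1, k2, p1, p2, k3] as OpenCV has them; the pictures are not rectified), "origin" and "rotation" of the camera in the world. Camera axes: x right, y down, z forward; pixel columns grow to the right and rows downward; lengths in m; the calibration is good to about 2 mm. A picture is of the moment at which its call begins. camera_info takes no time and is no camera call.
- finish_job(): hands the job in, once; it reports no verdict.
Trained networks look in the newest picture that a camera, given by its name, has taken for a name from the list of things; names that differ only in an ending like _2 or _b are one class to them, and where a whole thing is asked for, a point or a joint stands for the part that bears it (a point fixed in the world has none). Each returns a list of dicts, best first, with "p" (0 to 1); they miss things now and then, are a little off and sometimes report something else, mostly with a low value. They report only what shows in the picture. A call takes as long as a camera call. They do not tell look-alikes from the thing itself.
- boxes_of(camera, query): "centre" ([x, y, z] in m, in world coordinates, good to about 4 mm: the middle of the surface that is visible of it).
- spot_point(camera, query): "centre" ([x, y, z] in m, in world coordinates, good to about 4 mm: a listed point, or the origin of a listed thing).
The state is a dict: "time_s": time; "joints": joint angles; "joint_velocities": joint speeds; "effort": joint torques, N m; "tcp_pos": TCP position; "ee_rot": TCP orientation; "wrist_force": force on the tool from outside, world axes, zero at the start; "moment": the same for the moment, N m; "gripper_width": opening from 0.0 (shut) to 1.0 (fully open).
Only numpy, scipy, OpenCV 4.12 (cv2) and the standard library are available. Lean on these libraries where they do the work, as an engineer would, in place of code of your own. Each camera call takes 0.05 s, during which the arm holds its last target. There are 200 camera calls.

### The job

Pack the carver's mallet, the gouge and the sharpening stone into the open wooden tool chest, laying each one in so that it lies below the rim rather than dropping it. Once all three are in, ease the hinged lid fully shut without slamming it. Leave everything else on the bench where it is.

Things in the scene. Friction and masses are not known exactly. Their poses are not given: they have to be found in the camera images.
- chest: open-topped wooden tool chest, fixed to the bench, outside 196 (x) x 266 (y) x 62 mm high, walls and floor 8 mm thick, inside 180 x 250 x 54 mm deep. Origin: centre of its underside on the bench; z up; +x points to the hinged side (far from the robot), turned by its yaw. Its lid stands open along the far rim.
- chest_in (a point): centre of the chest's inner floor (8 mm above the bench), axes as the chest
- lid (a joint): angle of the lid, rad: 0 = fully shut (flat on the rim), 1.57 = upright, at most 1.8 (leaning back). The hinge is stiff: the lid stays wherever it is left. About 3 N at the free edge moves it.
- lid_hinge (a point): on the hinge axis of the lid (which runs along the chest's y), mid-width, 62.5 mm above the bench, at the chest's far (+x) rim. Its axes turn with the lid: -x from the hinge to the free edge, z out of the lid's outer face. The lid is a wooden panel 196 mm from hinge to free edge, 266 mm wide, 8 mm thick; the hinge lies at its inner face.
- lid_handle (a point): tip of the wooden knob on the lid's outer face, mid-width, 30 mm from the free edge, 35 mm out from the outer face
- mallet: wooden carver's mallet lying flat, 165 mm long along its x: dark square head 50 (x) x 64 (y) x 44 mm high, centred at x = +57.5 mm; pale handle 24 mm wide (y), 20 mm high, from x = -82.5 mm to the head, its axis 22 mm above the underside (it overhangs). Origin: on the underside level of the head, mid-length; z up. Centre of mass about x = +47 mm. 0.3 to 0.5 kg.
- gouge: carving gouge lying flat, 155 mm long along its x: pale wooden handle of square section 26 x 26 mm from x = -75 to +20 mm, then a short brass ferrule and a narrow steel blade to x = +80 mm, 13 mm above the underside. Origin: underside of the handle, z up. 0.1 to 0.2 kg.
- stone: grey sharpening stone, a plain slab 150 (x) x 50 (y) x 26 mm high lying flat. Origin: centre of its underside. 0.3 to 0.6 kg.
- brush: wooden-backed scrubbing brush (bystander), pale bristles down, 150 mm long along x, 48 mm wide, 30 mm high; origin at its underside
- glue: white glue bottle (bystander), 60 mm across, 150 mm high, standing; origin at its underside
- mug: white mug (bystander), 80 mm across, 90 mm high, handle at its +y; origin at its underside
- wax: low steel wax tin (bystander), 68 mm across, 28 mm high; origin at its underside
- corbel: small carved wooden corbel (bystander), 60 (x) x 132 (y) x 52 mm high; origin at its underside
- offcut: pale wooden offcut (bystander), 70 (x) x 110 (y) x 30 mm high; origin at its underside
There are look-alikes about, which are no part of the job. Leave any red look-alike of the stone alone. Leave any green or purple look-alike of the gouge alone.

How it is judged (in metres and radians):
On the way, in this order (a step that is already met when the one before it is completed fails the run):
1. mallet, gouge and stone all lie in the chest below its rim, at rest, the lid still open (x of mallet in the frame of chest_in between -0.09 and 0.09 m and y of mallet in the frame of chest_in between -0.125 and 0.125 m and z of mallet in the frame of chest_in between -0.01 and 0.035 m and linear speed of each of mallet, gouge, stone below 0.03 m/s and x of gouge in the frame of chest_in between -0.09 and 0.09 m and y of gouge in the frame of chest_in between -0.125 and 0.125 m and z of gouge in the frame of chest_in between -0.01 and 0.035 m and x of stone in the frame of chest_in between -0.09 and 0.09 m and y of stone in the frame of chest_in between -0.125 and 0.125 m and z of stone in the frame of chest_in between -0.01 and 0.035 m and value of joint lid above 0.9 rad), for 0.2 s.
2. the lid is shut (value of joint lid below 0.04 rad), for 0.2 s.
At the end, for the whole second after the job is handed in: The origins of mallet, gouge and stone are inside the chest (within 90 mm in x and 125 mm in y of the centre of its floor, less than 50 mm above the floor), all at rest (below 0.03 m/s), and the lid is shut (joint below 0.04 rad) (x of mallet in the frame of chest_in between -0.09 and 0.09 m and y of mallet in the frame of chest_in between -0.125 and 0.125 m and z of mallet in the frame of chest_in between -0.01 and 0.05 m and linear speed of each of mallet, gouge, stone below 0.03 m/s and x of gouge in the frame of chest_in between -0.09 and 0.09 m and y of gouge in the frame of chest_in between -0.125 and 0.125 m and z of gouge in the frame of chest_in between -0.01 and 0.05 m and x of stone in the frame of chest_in between -0.09 and 0.09 m and y of stone in the frame of chest_in between -0.125 and 0.125 m and z of stone in the frame of chest_in between -0.01 and 0.05 m and value of joint lid below 0.04 rad); the robot touches nothing.
It fails at once if a bystander is pushed more than 30 mm or tipped (distance of any of brush, glue, mug, wax, corbel, offcut from where it was at the start of the episode above 0.03 m or angle between any of brush, glue, mug, wax, corbel, offcut's own z axis and vertical above 0.4 rad).
It fails at once if a tool is dropped or thrown into the chest (faster than 0.8 m/s below the rim) ((x of mallet in the frame of chest_in between -0.09 and 0.09 m and y of mallet in the frame of chest_in between -0.125 and 0.125 m and z of mallet in the frame of chest_in between -0.01 and 0.05 m and linear speed of mallet above 0.8 m/s) or (x of gouge in the frame of chest_in between -0.09 and 0.09 m and y of gouge in the frame of chest_in between -0.125 and 0.125 m and z of gouge in the frame of chest_in between -0.01 and 0.05 m and linear speed of gouge above 0.8 m/s) or (x of stone in the frame of chest_in between -0.09 and 0.09 m and y of stone in the frame of chest_in between -0.125 and 0.125 m and z of stone in the frame of chest_in between -0.01 and 0.05 m and linear speed of stone above 0.8 m/s)).
It fails at once if the lid is slammed (faster than 3 rad/s in the last 0.3 rad) (value of joint lid below 0.3 rad and velocity of joint lid below -3 rad/s).
It also fails if it takes over 72 s, if anything falls off the work surface, if the arm or the gripper's body presses on something with over 40 N, if the wrist force passes 120 N, or if a joint passes its speed limit or range.

## Working session

There is one attempt and no reset: what is moved stays moved. The work goes in short steps, Python scripts to look and compute and a tool call to move; the robot and the scene stay as the last step left them, time stands still between calls to the robot, and variables do not carry over. Pictures are saved under pics/ and viewed, and the job is handed in when it is done.

Besides the shell and the picture viewer there is one more tool, called after "Request:" as name(argument=value, ...) on one line, values as JSON. carry_out: Moves the arm, as the interface text tells. Its arguments: {"type":"object","properties":{"delta_pos":{"type":"array","items":{"type":"array","items":{"type":"number","minimum":-1,"maximum":1}}},"spin":{"type":"array","items":{"type":"number","minimum":-1,"maximum":1}},"gripper":{"type":"array","items":{"type":"number"}}},"required":["delta_pos","spin","gripper"]}

```bash
mkdir -p pics
cat > h.py <<'E'
import numpy as np, cv2
from station import *
def K(n):
    c=camera_info(n); f=192/np.tan(np.radians(c["fov_y"])/2)
    return np.array([[f,0,c["cx"]],[0,f,c["cy"]],[0,0,1.]]),np.array(c["D"],float),np.array(c["origin"]),np.array(c["rotation"])
def ray(n,uv,z):
    k,D,o,R=K(n); p=cv2.undistortPoints(np.array([[uv]],float),k,D)[0,0]
    d=R@np.array([p[0],p[1],1]); return o+d*(z-o[2])/d[2]
def proj(n,P):
    k,D,o,R=K(n); P=np.atleast_2d(P); return cv2.projectPoints((P-o)@R,np.zeros(3),np.zeros(3),k,D)[0][:,0]
def snap(n,f,crop=None,s=1.5):
    im=capture(n)[:,:,::-1]
    if crop: im=im[crop[1]:crop[3],crop[0]:crop[2]]
    cv2.imwrite("pics/"+f,cv2.resize(np.ascontiguousarray(im),None,fx=s,fy=s,interpolation=cv2.INTER_CUBIC))
E
python3 - <<'E'
from h import *
np.set_printoptions(precision=3,suppress=True)
s=sense(); print(s["time_s"],s["tcp_pos"],s["ee_rot"],s["gripper_width"],tips_ahead)
for n in("scene","top"):
    print(n,camera_info(n)); snap(n,n+"0.png")
    for q in["mallet","gouge","stone","chest","chest_in","lid_hinge","lid_handle"]:
        print(q,"spot",[(np.array(d["centre"]).round(3).tolist(),round(d["p"],2),proj(n,d["centre"])[0].round().tolist()) for d in spot_point(n,q)[:4]],"box",[(np.array(d["centre"]).round(3).tolist(),round(d["p"],2)) for d in boxes_of(n,q)[:4]] if q in("mallet","gouge","stone") else "")
E
```

```text
0.0 [0.268 0.564 0.238] [[-0.43  -0.903 -0.001]
 [-0.903  0.43  -0.002]
 [ 0.002 -0.    -1.   ]] 1.0036480254901943 0.017
scene {'fov_y': 46.52943271648968, 'cx': 259.23984271562045, 'cy': 190.48496118085535, 'D': array([0.025, 0.   , 0.   , 0.   , 0.   ]), 'origin': array([1.322, 0.109, 1.589]), 'rotation': array([[-0.137,  0.855, -0.5  ],
       [ 0.99 ,  0.123, -0.062],
       [ 0.009, -0.503, -0.864]])}
mallet spot [([0.55, 0.368, -0.002], 0.94, [349.0, 235.0])] box [([0.522, 0.365, 0.034], 0.84)]
gouge spot [([0.368, 0.296, -0.003], 0.52, [333.0, 193.0]), ([0.32, 0.443, 0.002], 0.51, [369.0, 186.0])] box [([0.337, 0.447, 0.026], 0.74), ([0.188, 0.294, 0.024], 0.74), ([0.569, 0.059, 0.104], 0.72), ([0.389, 0.29, 0.023], 0.69)]
stone spot [([0.677, -0.515, 0.004], 0.75, [119.0, 234.0]), ([0.277, -0.463, -0.0], 0.69, [158.0, 153.0]), ([0.559, -0.337, -0.0], 0.68, [171.0, 214.0])] box [([0.689, -0.508, 0.03], 0.96), ([0.287, -0.458, 0.025], 0.82)]
chest spot [([0.496, 0.041, -0.002], 0.66, [267.0, 212.0]), ([0.493, 0.045, 0.004], 0.63, [268.0, 211.0])] box 
chest_in spot [([0.495, 0
[... 762 characters left out ...]
)] box [([0.329, 0.445, 0.023], 0.87), ([0.383, 0.293, 0.023], 0.57), ([0.183, 0.291, 0.024], 0.53), ([0.527, 0.057, 0.009], 0.49)]
stone spot [([0.275, -0.465, 0.001], 0.95, [377.0, 245.0]), ([0.68, -0.515, -0.001], 0.69, [386.0, 132.0]), ([0.561, -0.346, -0.0], 0.59, [340.0, 164.0]), ([0.552, 0.365, -0.001], 0.51, [141.0, 166.0])] box [([0.277, -0.461, 0.028], 0.88), ([0.557, -0.342, 0.024], 0.71), ([0.679, -0.509, 0.024], 0.68)]
chest spot [([0.497, 0.048, 0.0], 0.82, [229.0, 181.0])] box 
chest_in spot [([0.496, 0.048, 0.006], 0.77, [229.0, 181.0])] box 
lid_hinge spot [([0.586, 0.077, 0.062], 0.98, [220.0, 152.0])] box 
lid_handle spot [([0.613, 0.076, 0.234], 0.82, [216.0, 129.0])] box
```

View pics/top0.png

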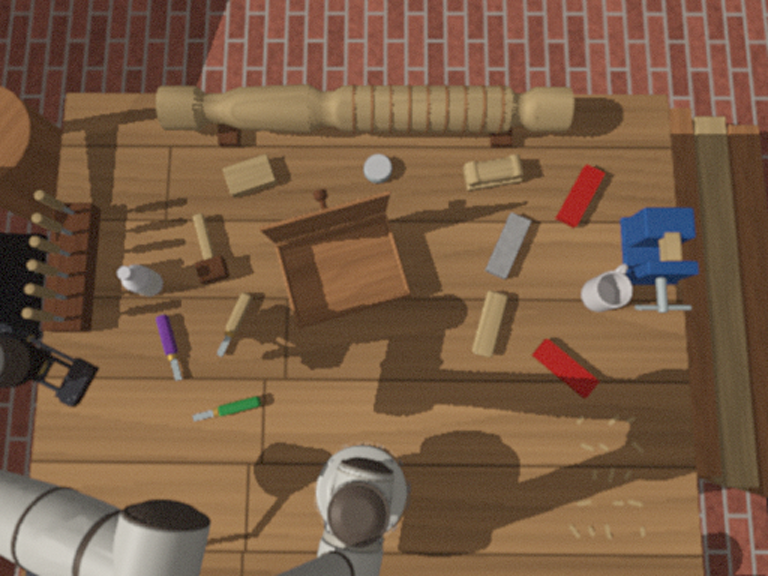

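View pics/scene0.png

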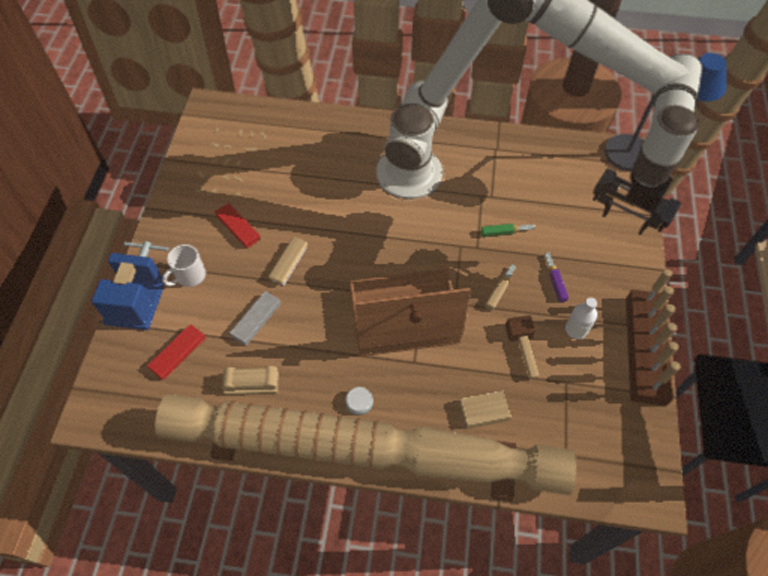

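Top picture (1.5x): the mallet is at (210,250), the grey stone at (508,245) and the chest at (340,265). For the gouge there are three candidates: natural (235,325), green (230,408) and purple (170,345). The pale-handled one fits the description. For the stone, grey (508,245) fits; red (580,195) and (565,367) do not. I'll confirm these in enlarged crops, which also give me the yaws.

Run:
```python
from h import *
im=np.ascontiguousarray(capture("top")[:,:,::-1])
t=[]
for (x,y) in[(105,135),(130,185),(310,130)]:
    c=cv2.resize(im[y:y+64,x:x+64],(384,384),interpolation=cv2.INTER_CUBIC)
    for i in range(0,64,10):
        cv2.putText(c,str(x+i),(i*6,8),0,.3,(255,255,255)); cv2.putText(c,str(y+i),(0,i*6+4),0,.3,(255,255,255))
        cv2.line(c,(i*6,10),(i*6,14),(255,255,255)); cv2.line(c,(20,i*6),(24,i*6),(255,255,255))
    t.append(c)
cv2.imwrite("pics/crops.png",cv2.resize(np.hstack(t[:2]),(768,384))); 
x,y=165,120; c=cv2.resize(im[y:y+105,x:x+115],None,fx=5,fy=5,interpolation=cv2.INTER_CUBIC)
for i in range(0,115,10):
    cv2.putText(c,str(x+i),(i*5,8),0,.3,(255,255,255)); cv2.putText(c,str(y+i),(0,i*5+4),0,.3,(255,255,255))
cv2.imwrite("pics/chest.png",c); cv2.imwrite("pics/stone.png",t[2])
```

```text
(no output)
```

View pics/crops.png

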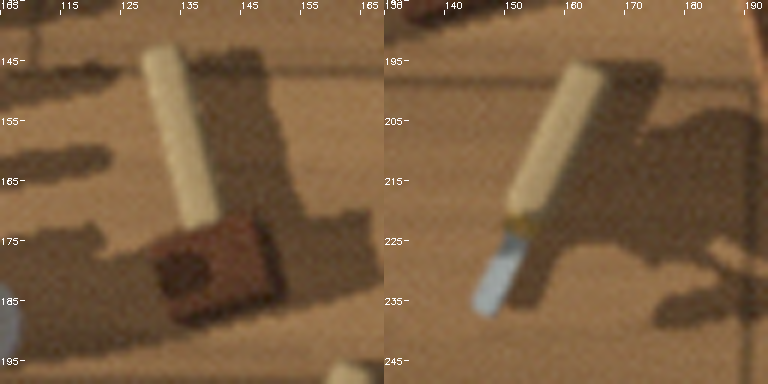

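View pics/chest.png

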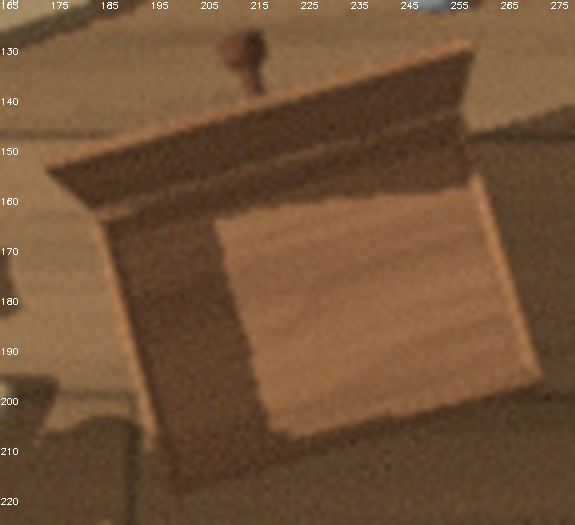

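View pics/stone.png

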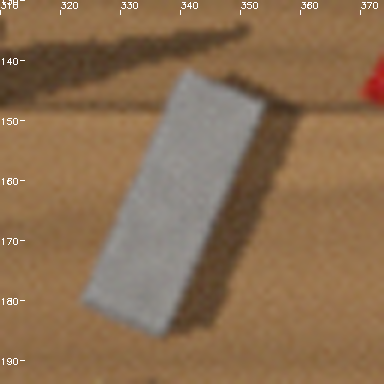

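Run:
```python
from h import *
np.set_printoptions(precision=4,suppress=True)
g=lambda x0,y0,s,l,z:np.array([ray("top",(x0+a/s-.4,y0+b/s-.4),z) for a,b in l])
an=lambda v:np.degrees(np.arctan2(v[1],v[0]))
m=g(105,135,6,[(163,48),(202,225)],.032); print("mallet",m,an(m[1]-m[0]),"len",np.linalg.norm(m[1]-m[0])); u=(m[1]-m[0])/np.linalg.norm(m[1]-m[0])
print(" origin from end",m[0]+u*.0825," head ctr",m[0]+u*.140)
q=g(130,185,6,[(202,68),(138,213)],.026); b=g(130,185,6,[(100,312)],.013)[0]; print("gouge",q,b,an(q[1]-q[0]),an(b-q[0]),np.linalg.norm(q[1]-q[0])); u=(b-q[0])/np.linalg.norm((b-q[0])[:2]);print(" o",q[0]+u*.075)
s=g(310,130,6,[(188,70),(263,100),(163,335),(83,302)],.026); print("stone",s.mean(0),an(s[0]-s[3]),an(s[1]-s[2]),np.linalg.norm(s[0]-s[3]),np.linalg.norm(s[0]-s[1]))
c=g(165,120,5,[(97,218),(478,178),(540,377)],.062); print("chest",c,an(c[1]-c[2]),an(c[0]-c[1]),np.linalg.norm(c[1]-c[2]),np.linalg.norm(c[0]-c[1]),"ctr",(c[0]+c[2])/2)
for ang in(1.4,1.45,1.5,1.57,1.65):
  f=np.radians(18); X=np.array([np.cos(f),np.sin(f),0]);Y=np.array([-X[1],X[0],0]); h=np.array([.497,.046,.0625])+.098*X
  e=h-.196*np.cos(ang)*X+np.array([0,0,.196*np.sin(ang)]); print(ang,(proj("top",[e+.133*Y,e-.133*Y])-[165,120])*5)
```

```text
mallet [[0.6276 0.3915 0.032 ]
 [0.5214 0.363  0.032 ]] -164.97411962658182 len 0.10991052763287604
 origin from end [0.5479 0.3701 0.032 ]  head ctr [0.4923 0.3552 0.032 ]
gouge [[0.4388 0.2735 0.026 ]
 [0.3548 0.3068 0.026 ]] [0.2988 0.3295 0.013 ] 158.36266870051213 158.1966380137211 0.09037170541404564
 o [0.3691 0.3014 0.0195]
stone [ 0.5581 -0.3365  0.026 ] -25.039244822937498 -24.077502809016874 0.15342523840194044 0.046929626736499384
chest [[ 0.5469  0.1988  0.062 ]
 [ 0.5761 -0.0613  0.062 ]
 [ 0.4388 -0.1032  0.062 ]] 16.975896470737666 96.3870940945458 0.1435520913537285 0.26175347978198066 ctr [0.4928 0.0478 0.062 ]
1.4 [[ 47.1662 190.5219]
 [481.7346  55.9203]]
1.45 [[ 42.1361 174.4963]
 [476.7124  40.0421]]
1.5 [[ 37.247  158.5923]
 [471.6442  24.3418]]
1.57 [[ 30.6739 136.645 ]
 [464.5079   2.7725]]
1.65 [[ 23.6045 112.204 ]
 [456.3555 -21.1085]]
```

```bash
cat >> h.py <<'E'
def plan(pos,yaw,start=None):
    """deltas (units) of successive calls to bring TCP to pos, tool x at yaw (deg)"""
    s=sense(); R=np.array(s["ee_rot"]); p=np.array(s["tcp_pos"]); y=np.degrees(np.arctan2(R[1,0],R[0,0]))
    if start is not None: p,y=np.array(start[0],float),start[1]
    print("from",p.round(4),round(y%360,1))
    d=np.array(pos)-p; dy=(yaw-y+180)%360-180; sp=-dy/45
    Y=np.radians(y); L=np.array([d[0]*np.cos(Y)+d[1]*np.sin(Y),d[0]*np.sin(Y)-d[1]*np.cos(Y),-d[2]])/.1
    print("tool-frame total",L.round(3),"spin",round(sp,3))
    Y=np.radians(yaw); M=np.array([d[0]*np.cos(Y)+d[1]*np.sin(Y),d[0]*np.sin(Y)-d[1]*np.cos(Y),-d[2]])/.1
    print("after spin        ",M.round(3))
C0=np.array([.496,.047]);CY=17.
def chest(x,y):
    a=np.radians(CY); return C0+[x*np.cos(a)-y*np.sin(a),x*np.sin(a)+y*np.cos(a)]
E
python3 - <<'E'
from h import *
for n in("top","scene"):
  for q in("glue","offcut","brush","wax"): print(n,q,[(np.array(d["centre"]).round(3).tolist(),round(d["p"],2)) for d in spot_point(n,q)[:2]])
plan([.502,.358,.24],285)
E
```

```text
top glue [([0.466, 0.506, -0.001], 0.74), ([0.749, -0.031, -0.002], 0.67)]
top offcut [([0.725, 0.276, 0.0], 0.94), ([0.496, 0.049, 0.001], 0.72)]
top brush [([0.374, -0.29, -0.002], 0.79)]
top wax [([0.751, -0.034, -0.002], 0.78)]
scene glue [([0.466, 0.506, 0.001], 0.8)]
scene offcut [([0.727, 0.278, -0.001], 0.58)]
scene brush [([0.371, -0.288, -0.001], 0.64)]
scene wax [([0.749, -0.033, -0.003], 0.73), ([0.373, -0.288, 0.002], 0.39)]
from [0.2683 0.5645 0.2395] 244.6
tool-frame total [ 0.861 -2.997 -0.005] spin -0.898
after spin         [ 2.599 -1.723 -0.005]
```

Request:
carry_out(delta_pos=[[0.29, -1, 0], [0.29, -1, 0]], spin=[0, 0], gripper=[100, 100])

```text
time_s: 1.8
tcp_pos: [0.3471, 0.4942, 0.2395]
ee_rot: [[-0.429, -0.903, 0.0], [-0.903, 0.429, -0.0], [0.0, -0.0, -1.0]]
wrist_force: [0.7, 0.2, -0.1]
gripper_width: 1.003
```

Request:
carry_out(delta_pos=[[0.29, -1, 0], [0.29, -1, 0]], spin=[0, 0], gripper=[100, 100])

```text
time_s: 2.05
tcp_pos: [0.4255, 0.4245, 0.2397]
ee_rot: [[-0.43, -0.903, 0.0], [-0.903, 0.43, 0.0], [-0.0, -0.0, -1.0]]
wrist_force: [0.5, 1.3, 0.1]
gripper_width: 0.998
```

Request:
carry_out(delta_pos=[[0.29, -1, 0], [0.29, -1, 0], [0.29, -1, 0], [0.29, -1, 0], [0.29, -1, 0]], spin=[-0.9, -0.9, -0.9, -0.9, -0.9], gripper=[100, 100, 100, 100, 100])

```text
time_s: 2.68
tcp_pos: [0.5021, 0.3569, 0.2395]
ee_rot: [[0.258, -0.966, -0.0], [-0.966, -0.258, -0.0], [0.0, 0.0, -1.0]]
wrist_force: [-0.3, 0.9, -0.8]
gripper_width: 1.0
```

Run:
```python
from h import *
snap("scene","s1.png",(290,130,420,270),5); print(sense()["time_s"]); plan([.502,.358,.022],285)
print([d["centre"] for d in spot_point("scene","mallet")[:2]])
```

```text
2.725
from [0.5019 0.357  0.2395] 284.9
tool-frame total [-0.009 -0.003  2.175] spin -0.002
after spin         [-0.009 -0.003  2.175]
[[0.5484, 0.3711, 0.001], [0.4675, 0.5039, -0.0006]]
```

View pics/s1.png

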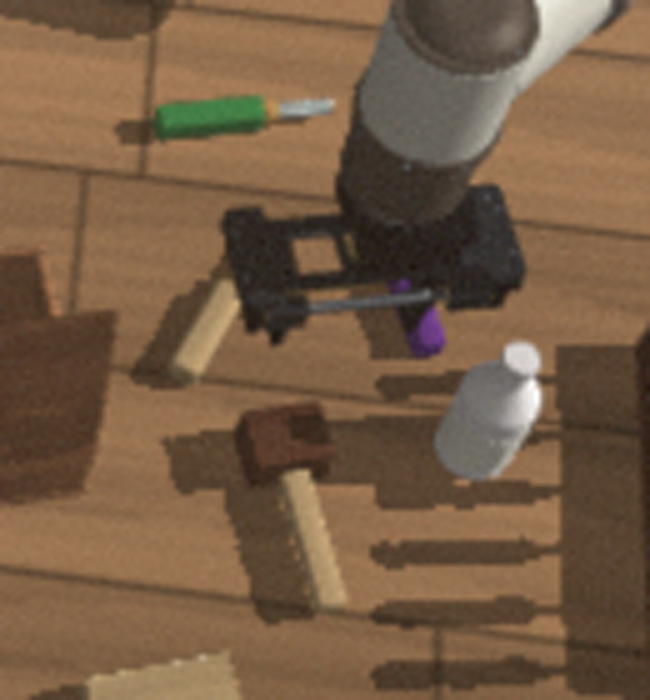

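The arm hangs over the mallet head (head at about (285,440) in the crop), and the networks and my picks agree on the mallet pose. Descend and grip.

Request:
carry_out(delta_pos=[[0, 0, 1], [0, 0, 1]], spin=[0, 0], gripper=[100, 100])

```text
time_s: 3.02
tcp_pos: [0.5008, 0.3565, 0.1372]
ee_rot: [[0.258, -0.966, -0.002], [-0.966, -0.258, -0.001], [0.001, 0.002, -1.0]]
wrist_force: [0.1, -0.3, -0.7]
gripper_width: 0.999
```

Request:
carry_out(delta_pos=[[0, 0, 0.4], [0, 0, 0.8], [0, 0, 1], [0, 0, 1]], spin=[0, 0, 0, 0], gripper=[100, 100, 100, 100])

```text
time_s: 3.52
tcp_pos: [0.501, 0.3564, 0.0378]
ee_rot: [[0.259, -0.966, -0.003], [-0.966, -0.259, -0.003], [0.002, 0.003, -1.0]]
wrist_force: [0.3, -0.4, -0.0]
gripper_width: 1.003
```

Request:
carry_out(delta_pos=[[0, 0, 0.16], [0, 0, 0.16], [0, 0, 0.16], [0, 0, 0.16], [0, 0, 0.16], [0, 0, 0.16], [0, 0, 0.16]], spin=[0, 0, 0, 0, 0, 0, 0], gripper=[100, 100, 40, 40, 40, 40, 40])

```text
time_s: 4.4
tcp_pos: [0.502, 0.3563, 0.0241]
ee_rot: [[0.26, -0.966, -0.0], [-0.966, -0.26, -0.001], [0.001, 0.001, -1.0]]
wrist_force: [0.6, -4.3, 5.5]
gripper_width: 0.738
```

Gripped at 64 mm, which matches the head. Lift, then go to the side of the chest first and slide in along the chest's y.

Request:
carry_out(delta_pos=[[0, 0, -0.3], [0, 0, -0.7], [0, 0, -1], [0, 0, -1]], spin=[0, 0, 0, 0], gripper=[40, 40, 40, 40])

```text
time_s: 4.9
tcp_pos: [0.5026, 0.3587, 0.125]
ee_rot: [[0.26, -0.966, 0.003], [-0.966, -0.26, 0.005], [-0.004, -0.004, -1.0]]
wrist_force: [-0.1, -0.2, -4.2]
gripper_width: 0.735
```

Run:
```python
from h import *
s=sense();print(s["time_s"],s["wrist_force"],s["gripper_width"])
a=[*chest(-.0505,.2),.124]; b=[*chest(-.0505,.066),.124]
plan(a,287); plan(b,287,(a,287))
```

```text
4.9 [-0.11670962 -0.21257591 -4.23472837] 0.7351932651716464
from [0.5026 0.3587 0.125 ] 285.1
tool-frame total [1.011 1.446 0.01 ] spin -0.043
after spin         [0.962 1.479 0.01 ]
from [0.3892 0.2235 0.124 ] 287
tool-frame total [ 1.34 -0.   -0.  ] spin 0.0
after spin         [ 1.34 -0.   -0.  ]
```

Request:
carry_out(delta_pos=[[0.25, 0.4, 0], [0.5, 0.73, 0], [0.5, 0.73, 0]], spin=[0, 0, 0], gripper=[40, 40, 40])

```text
time_s: 5.28
tcp_pos: [0.4407, 0.2862, 0.1206]
ee_rot: [[0.258, -0.966, -0.006], [-0.966, -0.258, -0.005], [0.003, 0.007, -1.0]]
wrist_force: [1.1, 0.2, -3.7]
gripper_width: 0.737
```

Request:
carry_out(delta_pos=[[0.25, 0.4, 0], [0.51, 0.72, 0], [0.51, 0.72, 0]], spin=[0, -0.04, -0.04], gripper=[40, 40, 40])

```text
time_s: 5.65
tcp_pos: [0.3853, 0.2189, 0.1216]
ee_rot: [[0.289, -0.957, -0.005], [-0.957, -0.289, -0.003], [0.002, 0.005, -1.0]]
wrist_force: [0.6, 0.0, -5.0]
gripper_width: 0.731
```

Request:
carry_out(delta_pos=[[0.3, 0, 0], [0.67, 0, 0], [0.67, 0, 0]], spin=[0, 0, 0], gripper=[40, 40, 40])

```text
time_s: 6.02
tcp_pos: [0.4078, 0.1565, 0.1223]
ee_rot: [[0.287, -0.958, -0.002], [-0.958, -0.287, -0.001], [0.0, 0.002, -1.0]]
wrist_force: [0.8, 0.2, -5.2]
gripper_width: 0.736
```

Request:
carry_out(delta_pos=[[0.3, 0, 0], [0.67, 0, 0], [0.67, 0, 0], [0.67, 0, 0]], spin=[0, 0, 0, 0], gripper=[40, 40, 40, 40])

```text
time_s: 6.52
tcp_pos: [0.4275, 0.0944, 0.1231]
ee_rot: [[0.29, -0.957, -0.0], [-0.957, -0.29, 0.0], [-0.0, -0.0, -1.0]]
wrist_force: [-0.0, 0.6, -3.6]
gripper_width: 0.735
```

Run:
```python
from h import *
snap("scene","s2.png",(210,140,360,250),5);snap("top","t2.png",(150,110,300,240),5)
plan([*chest(-.0505,.066),.036],287)
```

```text
from [0.4272 0.0946 0.1233] 286.9
tool-frame total [-0.004 -0.013  0.873] spin -0.001
after spin         [-0.004 -0.013  0.873]
```

View pics/s2.png

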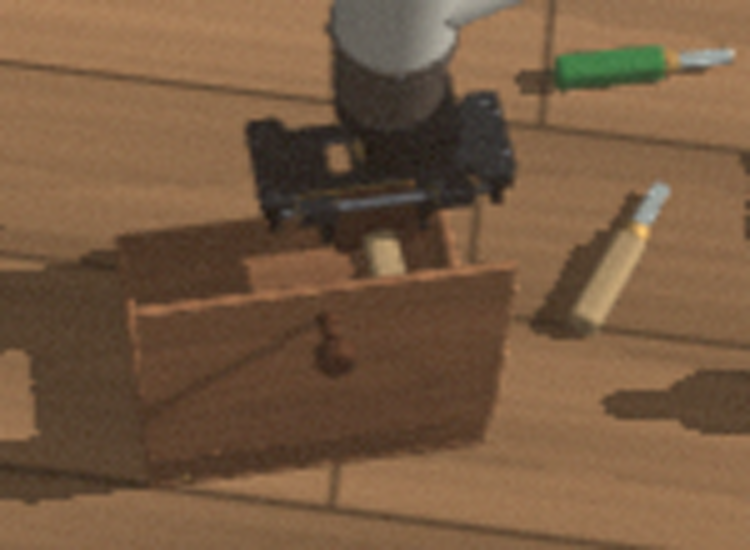

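View pics/t2.png

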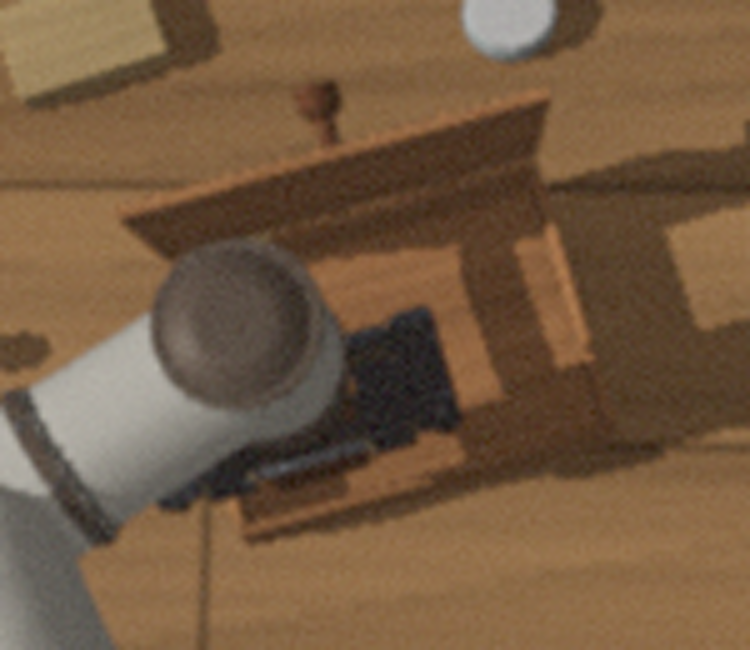

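Run:
```python
from h import *
im=cv2.imread("pics/t2.png")
for (hx,hy,z,c) in[(.098,.133,.062,(0,255,0)),(.09,.125,.062,(0,255,255)),(.098,.133,0,(255,0,0))]:
    P=[[*chest(a*hx,b*hy),z] for a,b in[(1,1),(1,-1),(-1,-1),(-1,1)]]
    p=((proj("top",P)+.5-[150,110])*5).astype(int); cv2.polylines(im,[p],True,c,1)
cv2.imwrite("pics/t2o.png",im)
```

```text
(no output)
```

View pics/t2o.png

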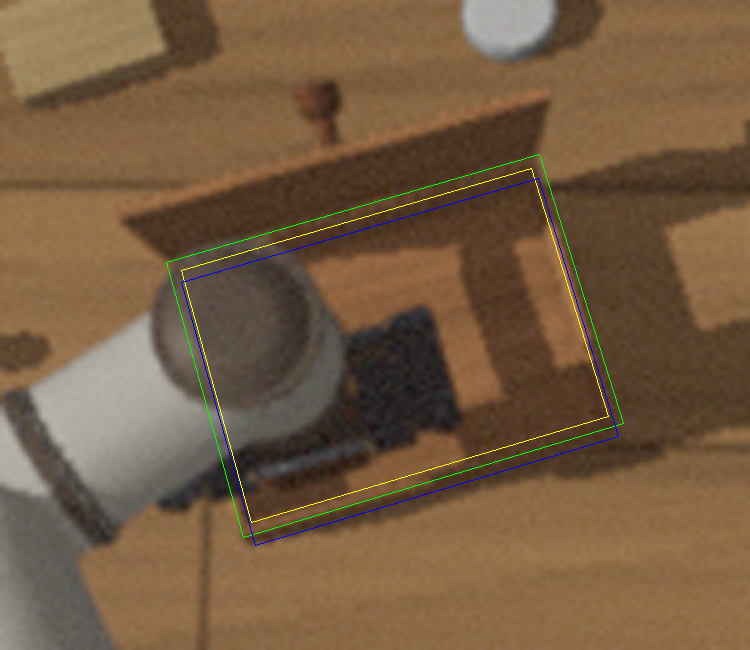

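The right rim shows about 5 mm further to +y than I assumed (around (592,360), predicted (604,360)), and the near edge agrees. I'll correct the chest centre by that. The mallet still fits where it is, so lower it slowly.

Request:
carry_out(delta_pos=[[0, -0.01, 0.15], [0, -0.01, 0.35], [0, -0.01, 0.55], [0, -0.01, 0.7], [0, -0.01, 0.8], [0, -0.01, 0.85], [0, -0.01, 0.89], [0, -0.01, 0.91], [0, -0.01, 0.91]], spin=[0, 0, 0, 0, 0, 0, 0, 0, 0], gripper=[40, 40, 40, 40, 40, 40, 40, 40, 40])

```text
time_s: 7.75
tcp_pos: [0.4281, 0.0939, 0.0327]
ee_rot: [[0.29, -0.957, 0.0], [-0.957, -0.29, 0.0], [-0.0, -0.0, -1.0]]
wrist_force: [-0.1, 0.1, -4.0]
gripper_width: 0.734
```

Request:
carry_out(delta_pos=[[0, 0, 0.01], [0, 0, 0.02], [0, 0, 0.02], [0, 0, 0.02], [0, 0, 0.02]], spin=[0, 0, 0, 0, 0], gripper=[40, 40, 40, 40, 40])

```text
time_s: 8.38
tcp_pos: [0.4283, 0.0941, 0.032]
ee_rot: [[0.291, -0.957, 0.001], [-0.957, -0.291, 0.0], [0.0, -0.001, -1.0]]
wrist_force: [-3.8, 0.7, 9.9]
gripper_width: 0.733
```

Request:
carry_out(delta_pos=[[0, 0, 0], [0, 0, 0], [0, 0, 0], [0, 0, -0.2], [0, 0, -0.5], [0, 0, -1], [0, 0, -1]], spin=[0, 0, 0, 0, 0, 0, 0], gripper=[87, 87, 87, 87, 87, 87, 87])

```text
time_s: 9.25
tcp_pos: [0.4305, 0.0952, 0.134]
ee_rot: [[0.291, -0.957, 0.008], [-0.957, -0.291, 0.005], [-0.002, -0.009, -1.0]]
wrist_force: [0.3, -0.0, -0.6]
gripper_width: 0.875
```

```bash
sed -i 's/C0=.*;CY/C0=np.array([.495,.051]);CY/' h.py
python3 - <<'E'
from h import *
snap("scene","s3.png",(210,140,360,250),5)
q=np.array([.3685,.3005])+.025*np.array([np.cos(np.radians(-22)),np.sin(np.radians(-22))])
print(q); plan([*q,.124],248)
print([d["centre"] for d in spot_point("scene","gouge")[:3]])
E
```

```text
[0.3916796  0.29113484]
from [0.4289 0.0945 0.132 ] 286.9
tool-frame total [-1.99  -0.215  0.08 ] spin 0.864
after spin         [-1.684  1.082  0.08 ]
[[0.1751, 0.3069, 0.0031], [0.3697, 0.2953, -0.001], [0.319, 0.4484, 0.0038]]
```

View pics/s3.png

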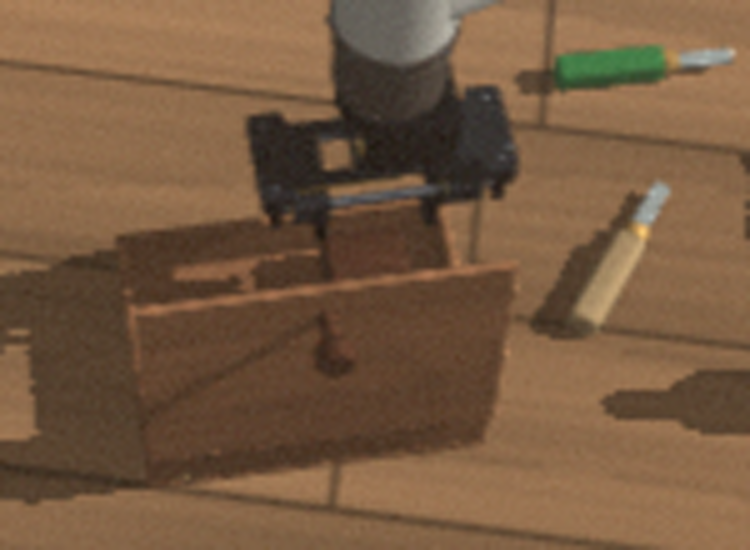

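The mallet is released in the chest and the gripper is clear. The gouge with the pale handle and steel blade is at (610,270) in this crop; the green look-alike is at (610,65). Go to the gouge's handle.

Request:
carry_out(delta_pos=[[-0.98, -0.1, 0], [-0.98, -0.1, 0]], spin=[0, 0], gripper=[87, 87])

```text
time_s: 9.6
tcp_pos: [0.4084, 0.1914, 0.1292]
ee_rot: [[0.29, -0.957, -0.002], [-0.957, -0.29, -0.002], [0.001, 0.002, -1.0]]
wrist_force: [-0.0, -0.2, -0.1]
gripper_width: 0.873
```

Request:
carry_out(delta_pos=[[-0.99, -0.11, 0], [-0.99, -0.11, 0], [-0.99, -0.11, 0], [-0.99, -0.11, 0], [-0.99, -0.11, 0]], spin=[0.86, 0.86, 0.86, 0.86, 0.86], gripper=[100, 100, 100, 100, 100])

```text
time_s: 10.22
tcp_pos: [0.3902, 0.2879, 0.1289]
ee_rot: [[-0.37, -0.929, -0.002], [-0.929, 0.37, -0.003], [0.004, 0.001, -1.0]]
wrist_force: [0.1, 0.0, 0.4]
gripper_width: 1.002
```

Run:
```python
from h import *
snap("scene","s4.png",(280,140,380,220),6); snap("top","t4.png",(120,170,220,250),6)
plan([.392,.289,.017],248)
```

```text
from [0.3906 0.288  0.1295] 248.3
tool-frame total [-0.014 -0.009  1.125] spin 0.006
after spin         [-0.014 -0.009  1.125]
```

View pics/s4.png

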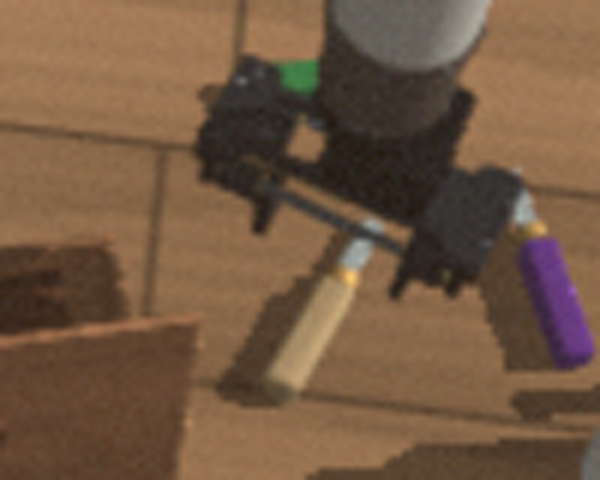

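Aligned over the pale-handled gouge (handle at (315,330) in the crop), with purple to its right and green behind. Descend and grip.

Request:
carry_out(delta_pos=[[0, 0, 0.5], [0, 0, 0.9], [0, 0, 0.9]], spin=[0, 0, 0], gripper=[100, 100, 100])

```text
time_s: 10.7
tcp_pos: [0.3896, 0.2863, 0.038]
ee_rot: [[-0.371, -0.928, -0.005], [-0.928, 0.371, -0.006], [0.008, 0.002, -1.0]]
wrist_force: [-0.3, -1.0, 0.2]
gripper_width: 0.997
```

Request:
carry_out(delta_pos=[[0, 0, 0.1], [0, 0, 0.2], [0, 0, 0.2], [0, 0, 0.2], [0, 0, 0.2], [0, 0, 0.2], [0, 0, 0.2], [0, 0, 0.2], [0, 0, 0.2]], spin=[0, 0, 0, 0, 0, 0, 0, 0, 0], gripper=[100, 100, 0, 0, 0, 0, 0, 0, 0])

```text
time_s: 11.82
tcp_pos: [0.3911, 0.2887, 0.0206]
ee_rot: [[-0.372, -0.928, 0.0], [-0.928, 0.372, 0.0], [-0.001, -0.0, -1.0]]
wrist_force: [1.8, 0.3, -1.1]
gripper_width: 0.3
```

Request:
carry_out(delta_pos=[[0, 0, -0.3], [0, 0, -0.7], [0, 0, -1], [0, 0, -1]], spin=[0, 0, 0, 0], gripper=[0, 0, 0, 0])

```text
time_s: 12.32
tcp_pos: [0.3918, 0.2896, 0.1227]
ee_rot: [[-0.372, -0.928, 0.003], [-0.928, 0.372, 0.004], [-0.005, -0.001, -1.0]]
wrist_force: [0.0, -0.0, -1.5]
gripper_width: 0.297
```

Run:
```python
from h import *
a=[*chest(.03,.2),.117]; b=[*chest(.025,-.005),.117]
# gouge blade toward chest -x : origin at tcp_x - .023
plan([*chest(.0,.2),.117],287); plan([*chest(.023,-.005),.117],287)
```

```text
from [0.3918 0.2896 0.1227] 248.2
tool-frame total [ 0.273 -0.592  0.057] spin -0.863
after spin         [ 0.584 -0.29   0.057]
from [0.3918 0.2896 0.1227] 248.2
tool-frame total [ 1.726 -2.056  0.057] spin -0.863
after spin         [ 2.634 -0.52   0.057]
```

Request:
carry_out(delta_pos=[[0.1, -0.2, 0], [0.2, -0.4, 0], [0.27, -0.59, 0], [0.27, -0.59, 0], [0.27, -0.59, 0]], spin=[-0.86, -0.86, -0.86, -0.86, -0.86], gripper=[0, 0, 0, 0, 0])

```text
time_s: 12.95
tcp_pos: [0.435, 0.2406, 0.1191]
ee_rot: [[0.288, -0.958, -0.002], [-0.958, -0.288, -0.002], [0.001, 0.003, -1.0]]
wrist_force: [1.2, -0.2, -0.7]
gripper_width: 0.297
```

Request:
carry_out(delta_pos=[[0.5, 0, 0], [1, -0.1, 0], [1, -0.1, 0]], spin=[0, 0, 0], gripper=[0, 0, 0])

```text
time_s: 13.32
tcp_pos: [0.4743, 0.1463, 0.1196]
ee_rot: [[0.284, -0.959, -0.002], [-0.959, -0.284, -0.001], [0.001, 0.002, -1.0]]
wrist_force: [0.2, 0.2, -1.0]
gripper_width: 0.298
```

Request:
carry_out(delta_pos=[[0.5, 0, 0], [1, -0.1, 0], [1, -0.1, 0], [1, -0.1, 0]], spin=[0, 0, 0, 0], gripper=[0, 0, 0, 0])

```text
time_s: 13.82
tcp_pos: [0.5123, 0.0563, 0.12]
ee_rot: [[0.289, -0.957, -0.001], [-0.957, -0.289, -0.0], [-0.0, 0.001, -1.0]]
wrist_force: [-0.2, 0.7, -1.3]
gripper_width: 0.298
```

Run:
```python
from h import *
snap("scene","s5.png",(210,140,360,250),5); snap("top","t5.png",(150,110,300,240),5)
print(sense()["gripper_width"]);plan([*chest(.023,-.005),.03],287)
```

```text
0.29855750145459536
from [0.5123 0.0569 0.1203] 286.9
tool-frame total [ 0.056 -0.047  0.903] spin -0.001
after spin         [ 0.056 -0.047  0.903]
```

View pics/s5.png

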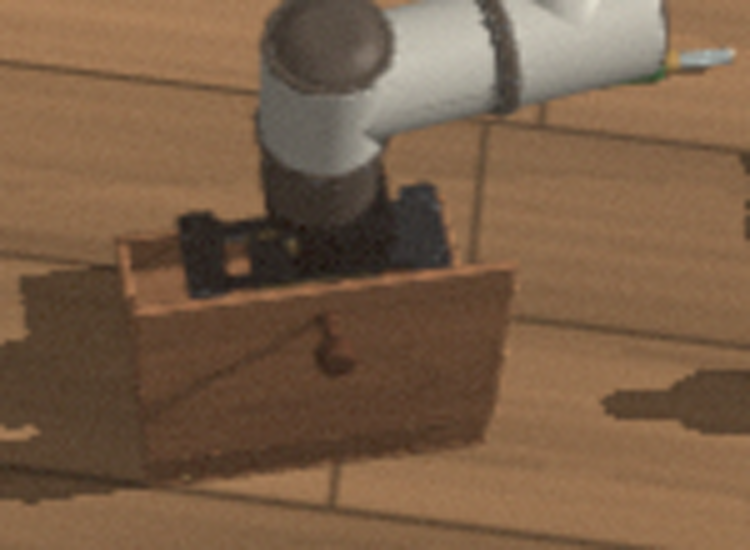

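View pics/t5.png

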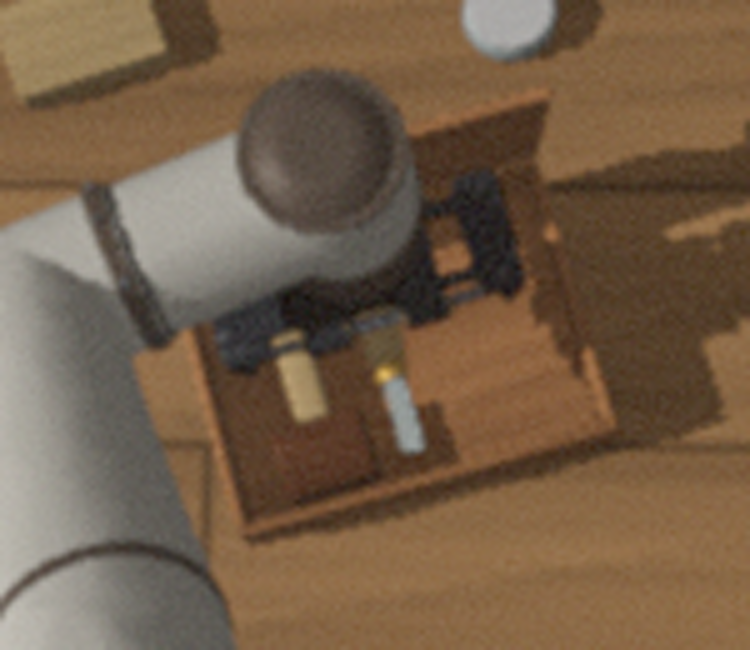

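Mallet lies in the left part of the chest (head (320,455), handle (300,380)); the held gouge is to its right over free floor. Lower it.

Request:
carry_out(delta_pos=[[0.06, -0.03, 0.1], [0.06, -0.03, 0.35], [0.06, -0.03, 0.55], [0.06, -0.03, 0.7], [0.06, -0.03, 0.8], [0.06, -0.03, 0.87], [0.06, -0.03, 0.9], [0.06, -0.03, 0.92], [0.06, -0.03, 0.92], [0.06, -0.03, 0.92]], spin=[0, 0, 0, 0, 0, 0, 0, 0, 0, 0], gripper=[0, 0, 0, 0, 0, 0, 0, 0, 0, 0])

```text
time_s: 15.18
tcp_pos: [0.5176, 0.0511, 0.0289]
ee_rot: [[0.29, -0.957, 0.001], [-0.957, -0.29, 0.0], [-0.0, -0.001, -1.0]]
wrist_force: [0.2, -0.3, -1.2]
gripper_width: 0.293
```

Request:
carry_out(delta_pos=[[0, 0, 0.01], [0, 0, 0.01], [0, 0, 0.01], [0, 0, 0.01], [0, 0, -0.2], [0, 0, -0.5], [0, 0, -1], [0, 0, -1]], spin=[0, 0, 0, 0, 0, 0, 0, 0], gripper=[0, 46, 46, 46, 46, 46, 46, 46])

```text
time_s: 16.18
tcp_pos: [0.5201, 0.0519, 0.1325]
ee_rot: [[0.291, -0.957, 0.009], [-0.957, -0.291, 0.003], [-0.0, -0.009, -1.0]]
wrist_force: [-0.3, 0.0, -0.0]
gripper_width: 0.459
```

Run:
```python
from h import *
print(sense()["gripper_width"]); plan([.5595,-.341,.124],245.5); plan([*chest(0,-.3),.124],287)
```

```text
0.45931189441682435
from [0.5201 0.0519 0.1325] 286.9
tool-frame total [3.874 0.766 0.085] spin 0.92
after spin         [ 3.412 -1.988  0.085]
from [0.5201 0.0519 0.1325] 286.9
tool-frame total [2.936 0.239 0.085] spin -0.002
after spin         [2.935 0.243 0.085]
```

Request:
carry_out(delta_pos=[[0.97, 0.19, 0], [0.97, 0.19, 0]], spin=[0, 0], gripper=[46, 46])

```text
time_s: 16.42
tcp_pos: [0.5268, -0.0487, 0.1277]
ee_rot: [[0.29, -0.957, -0.002], [-0.957, -0.29, -0.0], [-0.0, 0.001, -1.0]]
wrist_force: [-0.1, 0.4, -0.1]
gripper_width: 0.459
```

Request:
carry_out(delta_pos=[[0.97, 0.19, 0], [0.97, 0.19, 0]], spin=[0, 0], gripper=[60, 60])

```text
time_s: 16.68
tcp_pos: [0.5367, -0.1478, 0.1274]
ee_rot: [[0.289, -0.957, -0.002], [-0.957, -0.289, 0.0], [-0.001, 0.002, -1.0]]
wrist_force: [-0.2, 0.3, -0.6]
gripper_width: 0.574
```

Request:
carry_out(delta_pos=[[0.97, 0.19, 0], [0.97, 0.19, 0]], spin=[0, 0], gripper=[100, 100])

```text
time_s: 16.92
tcp_pos: [0.5467, -0.2463, 0.1271]
ee_rot: [[0.288, -0.958, -0.002], [-0.958, -0.288, 0.0], [-0.001, 0.002, -1.0]]
wrist_force: [0.5, 1.5, 0.2]
gripper_width: 0.746
```

Request:
carry_out(delta_pos=[[0.97, 0.19, 0], [0.97, 0.19, 0], [0.97, 0.19, 0], [0.97, 0.19, 0], [0.97, 0.19, 0]], spin=[0.92, 0.92, 0.92, 0.92, 0.92], gripper=[100, 100, 100, 100, 100])

```text
time_s: 17.55
tcp_pos: [0.5567, -0.3423, 0.1272]
ee_rot: [[-0.414, -0.91, -0.002], [-0.91, 0.414, 0.001], [-0.0, 0.002, -1.0]]
wrist_force: [0.9, 1.1, 0.9]
gripper_width: 1.0
```

Run:
```python
from h import *
snap("scene","s6.png",(110,140,310,260),4); snap("top","t6.png",(180,110,380,240),4)
print(sense()["joints"]);plan([.5595,-.341,.018],245.5)
for n in("scene","top"): print([(np.array(d["centre"]).round(3),d["p"]) for d in spot_point(n,"stone")[:4]])
```

```text
[-1.74092484e+01  2.99972797e+01 -3.47534416e+00 -1.28258002e-02
 -5.66065313e+01  8.30328867e+01]
from [ 0.557  -0.3421  0.1277] 245.6
tool-frame total [-0.02  -0.018  1.097] spin 0.003
after spin         [-0.02  -0.018  1.097]
[(array([ 0.68 , -0.512,  0.002]), 0.97), (array([ 0.555, -0.34 ,  0.001]), 0.78)]
[(array([ 0.272, -0.463,  0.004]), 0.68), (array([ 0.561, -0.344,  0.001]), 0.61), (array([ 0.682, -0.511,  0.   ]), 0.53)]
```

View pics/s6.png

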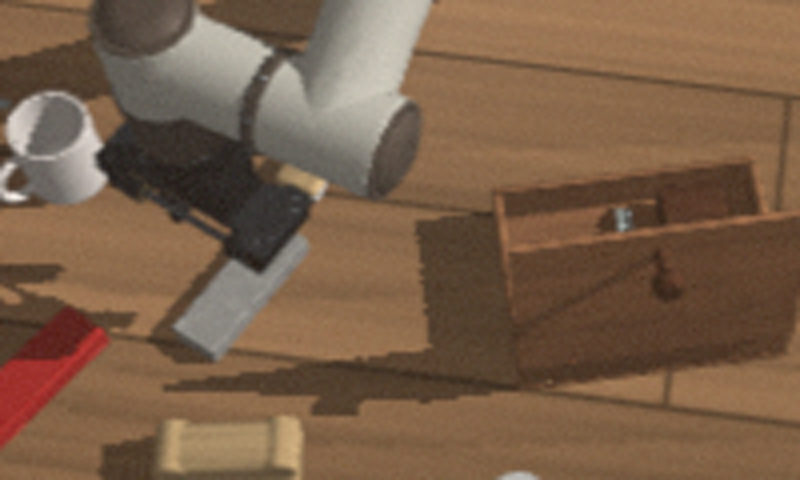

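View pics/t6.png

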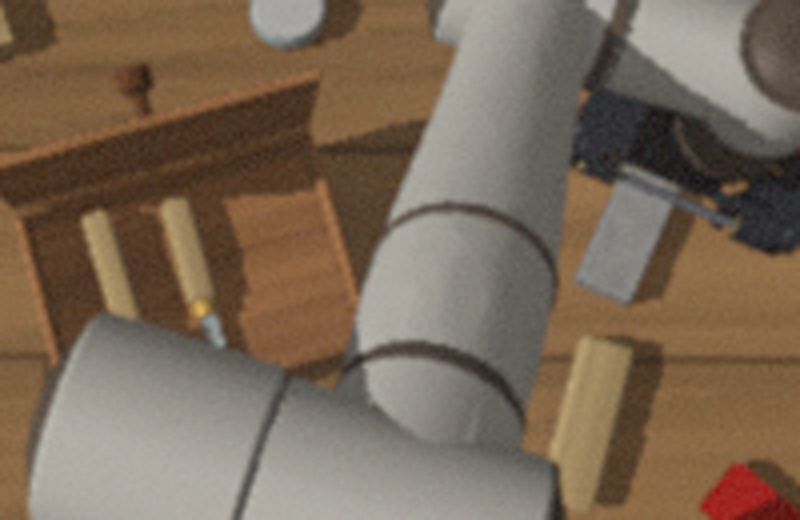

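Grey stone is under the gripper (215,300 in the scene crop), red ones left alone; gouge and mallet lie side by side in the chest. Descend and grip.

Request:
carry_out(delta_pos=[[-0.02, -0.02, 0.5], [-0.02, -0.02, 0.88], [-0.02, -0.02, 0.88]], spin=[0, 0, 0], gripper=[100, 100, 100])

```text
time_s: 18.12
tcp_pos: [0.5577, -0.3403, 0.0373]
ee_rot: [[-0.414, -0.91, -0.007], [-0.91, 0.414, 0.003], [0.0, 0.008, -1.0]]
wrist_force: [0.1, -0.6, -0.1]
gripper_width: 0.997
```

Request:
carry_out(delta_pos=[[0, 0, 0.1], [0, 0, 0.2], [0, 0, 0.2], [0, 0, 0.2], [0, 0, 0.2], [0, 0, 0.2], [0, 0, 0.2], [0, 0, 0.2]], spin=[0, 0, 0, 0, 0, 0, 0, 0], gripper=[100, 100, 20, 20, 20, 20, 20, 20])

```text
time_s: 19.12
tcp_pos: [0.5604, -0.341, 0.0209]
ee_rot: [[-0.415, -0.91, 0.001], [-0.91, 0.415, 0.0], [-0.0, -0.001, -1.0]]
wrist_force: [0.6, 2.6, 0.8]
gripper_width: 0.571
```

Request:
carry_out(delta_pos=[[0, 0, -0.3], [0, 0, -0.7], [0, 0, -1], [0, 0, -1]], spin=[0, 0, 0, 0], gripper=[20, 20, 20, 20])

```text
time_s: 19.62
tcp_pos: [0.5608, -0.3418, 0.1221]
ee_rot: [[-0.415, -0.91, 0.004], [-0.91, 0.415, -0.001], [-0.0, -0.004, -1.0]]
wrist_force: [0.5, -0.1, -5.3]
gripper_width: 0.578
```

Run:
```python
from h import *
s=sense();print(s["gripper_width"],s["wrist_force"],s["moment"],s["joints"])
a=[*chest(-.003,-.24),.12]
plan(a,287); plan([*chest(-.003,-.073),.12],287,(a,287))
```

```text
0.5776823446127666 [ 0.52562963 -0.14365155 -5.29729859] [-0.03614722 -0.07761074 -0.01075063] [-1.72757573e+01  3.04489835e+01 -3.58067527e+00  9.58461488e-03
 -5.57377150e+01  8.27326667e+01]
from [ 0.5608 -0.3418  0.1221] 245.5
tool-frame total [-1.484  0.661  0.021] spin -0.923
after spin         [-1.549 -0.489  0.021]
from [ 0.5623 -0.1794  0.12  ] 287
tool-frame total [-1.67  0.   -0.  ] spin 0.0
after spin         [-1.67  0.   -0.  ]
```

Request:
carry_out(delta_pos=[[-0.4, 0.17, 0], [-0.74, 0.33, 0], [-0.74, 0.33, 0]], spin=[0, 0, 0], gripper=[20, 20, 20])

```text
time_s: 20.0
tcp_pos: [0.5588, -0.2576, 0.1176]
ee_rot: [[-0.413, -0.911, -0.006], [-0.911, 0.413, 0.002], [0.0, 0.006, -1.0]]
wrist_force: [-0.0, -0.4, -4.7]
gripper_width: 0.574
```

Request:
carry_out(delta_pos=[[-0.2, 0.1, 0], [-0.4, 0.2, 0], [-0.6, 0.25, 0], [-0.74, 0.33, 0], [-0.74, 0.33, 0]], spin=[-0.92, -0.92, -0.92, -0.92, -0.92], gripper=[20, 20, 20, 20, 20])

```text
time_s: 20.62
tcp_pos: [0.5602, -0.1789, 0.1186]
ee_rot: [[0.29, -0.957, -0.004], [-0.957, -0.29, 0.001], [-0.002, 0.003, -1.0]]
wrist_force: [-0.5, -0.3, -3.9]
gripper_width: 0.574
```

Request:
carry_out(delta_pos=[[-0.4, 0, 0], [-0.83, 0, 0], [-0.83, 0, 0]], spin=[0, 0, 0], gripper=[20, 20, 20])

```text
time_s: 21.0
tcp_pos: [0.5359, -0.0988, 0.1196]
ee_rot: [[0.29, -0.957, -0.003], [-0.957, -0.29, 0.0], [-0.001, 0.002, -1.0]]
wrist_force: [0.1, -0.2, -5.4]
gripper_width: 0.568
```

Request:
carry_out(delta_pos=[[-0.4, 0, 0], [-0.84, 0, 0], [-0.84, 0, 0], [-0.84, 0, 0]], spin=[0, 0, 0, 0], gripper=[20, 20, 20, 20])

```text
time_s: 21.5
tcp_pos: [0.5132, -0.0203, 0.1202]
ee_rot: [[0.289, -0.957, -0.0], [-0.957, -0.289, -0.0], [0.0, 0.0, -1.0]]
wrist_force: [-0.7, 0.1, -4.7]
gripper_width: 0.573
```

Run:
```python
from h import *
snap("top","t7.png",(150,110,300,240),5)
print(sense()["gripper_width"]);plan([*chest(-.003,-.073),.029],287)
```

```text
0.5735122286147047
from [ 0.5133 -0.0205  0.1202] 286.8
tool-frame total [-0.007 -0.004  0.912] spin -0.005
after spin         [-0.007 -0.004  0.912]
```

View pics/t7.png

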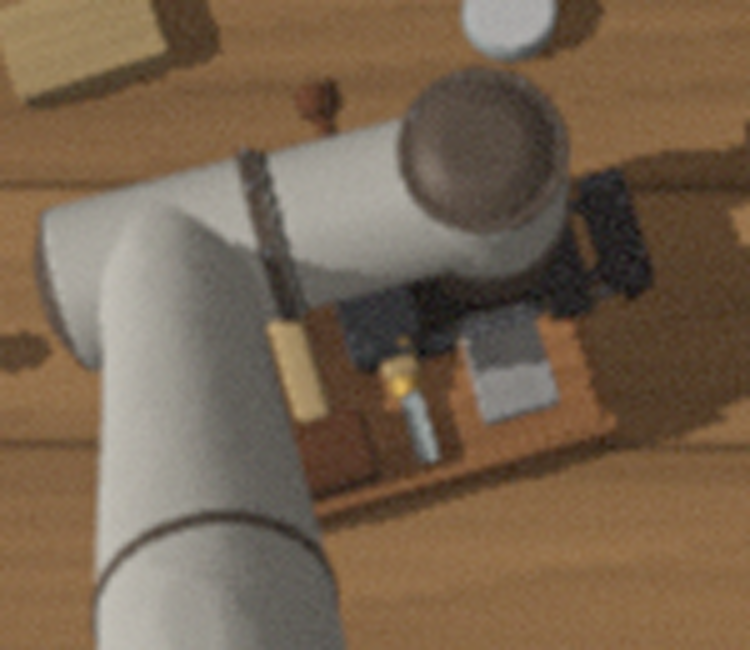

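Stone is over the free right part of the chest ((515,365)), gouge at (410,410) and mallet left of it; knob unmoved at (318,100). Lower.

Request:
carry_out(delta_pos=[[0, 0, 0.1], [0, 0, 0.35], [0, 0, 0.55], [0, 0, 0.7], [0, 0, 0.8], [0, 0, 0.87], [0, 0, 0.9], [0, 0, 0.91], [0, 0, 0.91], [0, 0, 0.91]], spin=[0, 0, 0, 0, 0, 0, 0, 0, 0, 0], gripper=[20, 20, 20, 20, 20, 20, 20, 20, 20, 20])

```text
time_s: 22.8
tcp_pos: [0.5132, -0.0194, 0.0299]
ee_rot: [[0.29, -0.957, 0.001], [-0.957, -0.29, 0.0], [0.0, -0.001, -1.0]]
wrist_force: [0.3, 0.8, -3.1]
gripper_width: 0.573
```

Request:
carry_out(delta_pos=[[0, 0, 0.01], [0, 0, 0.01], [0, 0, 0.01], [0, 0, 0.01], [0, 0, 0.01], [0, 0, -0.2], [0, 0, -0.5], [0, 0, -1], [0, 0, -1]], spin=[0, 0, 0, 0, 0, 0, 0, 0, 0], gripper=[20, 20, 68, 68, 68, 68, 68, 68, 68])

```text
time_s: 23.92
tcp_pos: [0.5158, -0.0189, 0.1337]
ee_rot: [[0.291, -0.957, 0.01], [-0.957, -0.291, 0.002], [0.001, -0.01, -1.0]]
wrist_force: [-0.4, -0.5, 0.2]
gripper_width: 0.68
```

Request:
carry_out(delta_pos=[[0.5, 0, 0], [1, 0, 0], [1, 0, 0]], spin=[0, 0, 0], gripper=[68, 68, 68])

```text
time_s: 24.3
tcp_pos: [0.542, -0.1177, 0.1284]
ee_rot: [[0.286, -0.958, -0.001], [-0.958, -0.286, -0.0], [-0.0, 0.001, -1.0]]
wrist_force: [0.3, -0.6, -0.1]
gripper_width: 0.678
```

Request:
carry_out(delta_pos=[[0.5, 0, -0.5], [0.7, 0, -1], [0.7, 0, -1]], spin=[0, 0, 0], gripper=[0, 0, 0])

```text
time_s: 24.68
tcp_pos: [0.5649, -0.1835, 0.2339]
ee_rot: [[0.289, -0.957, 0.01], [-0.957, -0.289, -0.002], [0.004, -0.009, -1.0]]
wrist_force: [0.3, -0.2, -0.0]
gripper_width: 0.42
```

Run:
```python
from h import *
s=sense();print(s["time_s"],s["tcp_pos"],s["gripper_width"])
snap("top","t8.png",(150,110,300,240),5)
for n in("scene","top"):
  if n=="scene": capture(n)
  for q in("mallet","gouge","stone","lid_handle","lid_hinge","chest_in"):
    for d in spot_point(n,q)[:2]:
      v=np.array(d["centre"]); a=np.radians(CY); r=v[:2]-C0; print(n,q,round(d["p"],2),v.round(3),"chest:",np.round([r[0]*np.cos(a)+r[1]*np.sin(a),-r[0]*np.sin(a)+r[1]*np.cos(a)],3))
plan([*chest(.15,-.25),.24],287)
```

```text
24.675 [ 0.564885   -0.18353146  0.23391555] 0.42010509036830396
scene mallet 0.69 [0.476 0.11  0.006] chest: [-0.001  0.062]
scene mallet 0.39 [ 0.373 -0.291  0.002] chest: [-0.217 -0.291]
scene gouge 0.73 [0.317 0.445 0.   ] chest: [-0.055  0.428]
scene gouge 0.51 [0.176 0.302 0.003] chest: [-0.232  0.334]
scene stone 0.86 [ 0.277 -0.464  0.   ] chest: [-0.359 -0.428]
scene stone 0.51 [ 0.507 -0.019  0.009] chest: [-0.008 -0.071]
scene lid_handle 0.68 [0.612 0.083 0.23 ] chest: [ 0.121 -0.004]
scene lid_handle 0.56 [0.728 0.28  0.002] chest: [0.29  0.151]
scene lid_hinge 0.59 [0.59  0.074 0.064] chest: [ 0.097 -0.006]
scene lid_hinge 0.32 [0.724 0.279 0.004] chest: [0.285 0.151]
scene chest_in 0.7 [0.495 0.045 0.003] chest: [-0.002 -0.006]
top mallet 0.58 [0.478 0.108 0.008] chest: [0.    0.059]
top gouge 0.69 [ 0.318  0.446 -0.002] chest: [-0.054  0.43 ]
top stone 0.93 [ 0.681 -0.515  0.002] chest: [ 0.013 -0.596]
top stone 0.78 [ 0.275 -0.464  0.   ] chest: [-0.361 -0.428]
top lid_handle 0.92 [0.61  0.077 0.236] chest: [ 0.118 -0.009]
top lid_hinge 0.71 [0.589 0.074 0.061] chest: [ 0.097 -0.005]
top chest_in 0.56 [0.494 0.045 0.008] chest: [-0.003 -0.005]
top chest_in 0.38 [ 0.469  0.504 -0.   ] chest: [0.108 0.441]
from [ 0.5623 -0.1821  0.2295] 286.9
tool-frame total [ 0.071 -1.538 -0.105] spin -0.003
after spin         [ 0.074 -1.538 -0.105]
```

View pics/t8.png

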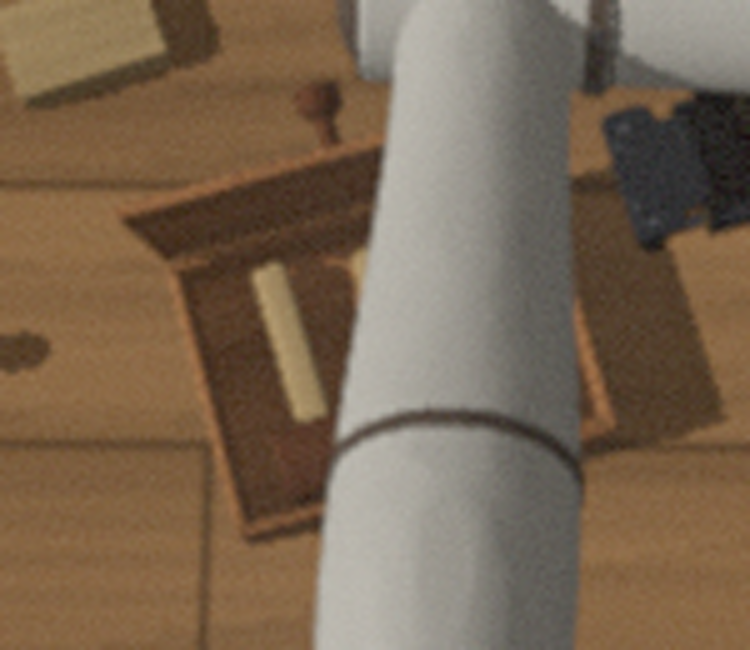

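All three are in (mallet at chest (0,0.06), stone at (-0.008,-0.07); the gouge is partly hidden by the arm here but was seen lying flat in the previous picture). The lid is at about 1.45 rad. Next I'll go around behind the lid with closed fingers, to the right of the knob.

Request:
carry_out(delta_pos=[[0, -0.5, 0], [0, -0.86, 0], [0, -0.86, 0]], spin=[0, 0, 0], gripper=[0, 0, 0])

```text
time_s: 25.75
tcp_pos: [0.6462, -0.1564, 0.2283]
ee_rot: [[0.291, -0.957, -0.001], [-0.957, -0.291, 0.0], [-0.0, 0.001, -1.0]]
wrist_force: [-0.5, -0.1, -0.0]
gripper_width: 0.008
```

Request:
carry_out(delta_pos=[[0, -0.5, 0], [0, -0.86, 0], [0, -0.86, 0], [0, -0.86, 0]], spin=[0, 0, 0, 0], gripper=[0, 0, 0, 0])

```text
time_s: 26.25
tcp_pos: [0.7259, -0.1326, 0.2294]
ee_rot: [[0.29, -0.957, -0.001], [-0.957, -0.29, -0.0], [-0.0, 0.001, -1.0]]
wrist_force: [-0.5, 0.5, -0.7]
gripper_width: 0.005
```

Run:
```python
from h import *
s=sense();print(s["time_s"],s["tcp_pos"],s["gripper_width"],s["joints"])
snap("scene","s9.png",(180,100,340,230),5);snap("top","t9.png",(150,110,300,240),5)
plan([*chest(.15,-.07),.229],287)
```

```text
26.25 [ 0.72589307 -0.13260223  0.22943386] 0.0051789079254115815 [ 2.15419293e+00  3.37556881e+01  1.84464765e+01 -1.22185203e-03
 -7.47549355e+01  1.04700017e+02]
from [ 0.7258 -0.1328  0.2303] 286.8
tool-frame total [-1.732  0.175  0.013] spin -0.004
after spin         [-1.733  0.17   0.013]
```

View pics/s9.png

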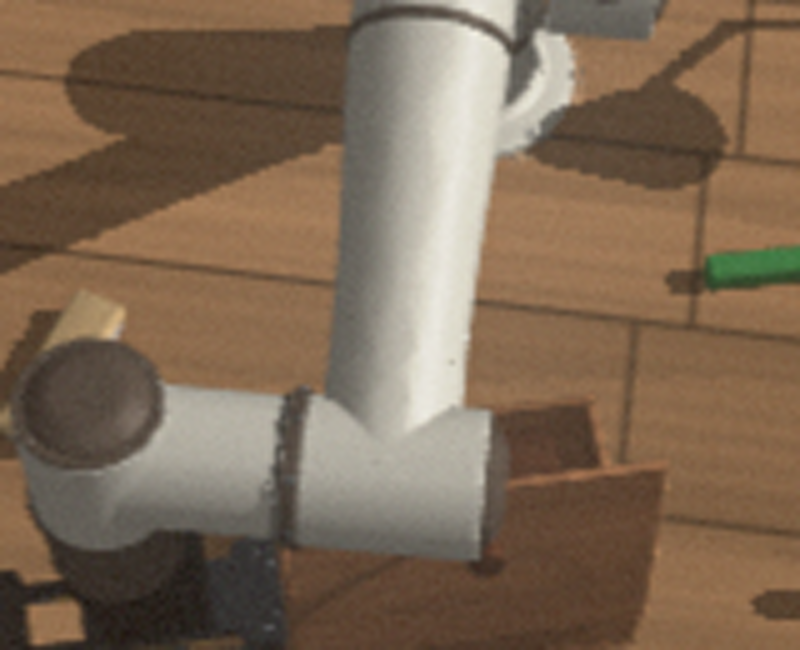

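View pics/t9.png

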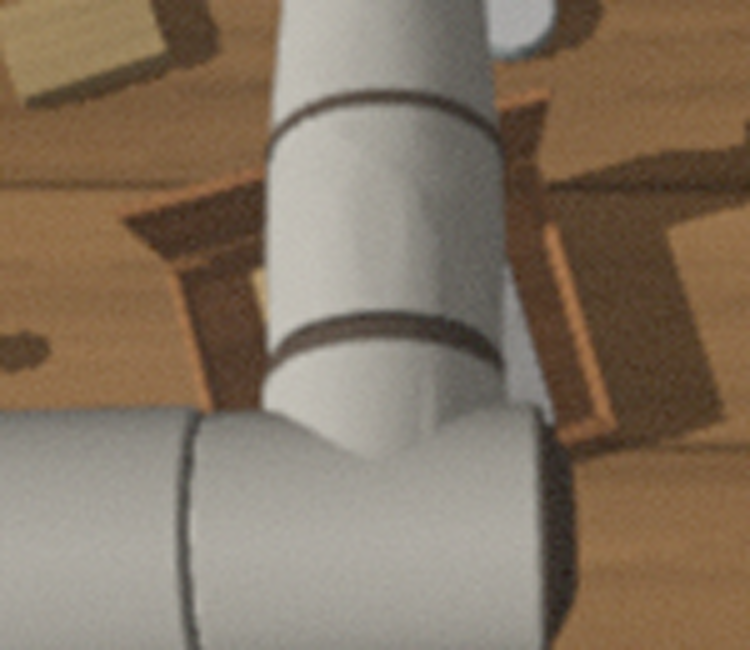

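Run:
```python
from h import *
for z in(.25,.3,.35,.4,.45): print(z,((proj("top",[[.5133,-.0205,z]])[0]-[150,110])*5).round())
```

```text
0.25 [488. 251.]
0.3 [487. 230.]
0.35 [486. 207.]
0.4 [485. 182.]
0.45 [483. 154.]
```

The wrist tube runs about 0.24 m above the TCP, so it is clear of the lid. Slide in behind the lid.

Request:
carry_out(delta_pos=[[-0.5, 0, 0], [-0.87, 0, 0], [-0.87, 0, 0]], spin=[0, 0, 0], gripper=[0, 0, 0])

```text
time_s: 26.72
tcp_pos: [0.7004, -0.0471, 0.2311]
ee_rot: [[0.293, -0.956, 0.001], [-0.956, -0.293, 0.0], [-0.0, -0.001, -1.0]]
wrist_force: [0.7, -0.6, -0.4]
gripper_width: 0.001
```

Request:
carry_out(delta_pos=[[-0.4, 0.05, 0], [-0.86, 0.17, 0], [-0.86, 0.17, 0], [-0.86, 0.17, 0]], spin=[0, 0, 0, 0], gripper=[0, 0, 0, 0])

```text
time_s: 27.22
tcp_pos: [0.6605, 0.0275, 0.2303]
ee_rot: [[0.29, -0.957, 0.001], [-0.957, -0.29, -0.0], [0.0, -0.001, -1.0]]
wrist_force: [1.2, -0.7, -0.3]
gripper_width: 0.002
```

Run:
```python
from h import *
s=sense();print(s["time_s"],s["tcp_pos"],s["wrist_force"])
snap("scene","s10.png",(190,120,340,240),5)
for t in(1.447,1.3,1.15,1.0,.85,.7,.55,.4,.3,.2,.1,0):
    c,n=np.cos(t),np.sin(t); print(t,"tool y,z units from (.15,.23):",np.round([(.15-(.0975-.15*c+.008*n+.0095))/.1,(.2303-(.0625+.15*n+.008*c+.017))/.1],3))
plan([*chest(.15,-.07),.2303],287)
```

```text
27.225 [0.66046237 0.02749912 0.23028461] [ 1.22924446 -0.66485022 -0.26702865]
1.447 tool y,z units from (.15,.23): [0.536 0.01 ]
1.3 tool y,z units from (.15,.23): [0.754 0.041]
1.15 tool y,z units from (.15,.23): [0.97  0.106]
1.0 tool y,z units from (.15,.23): [1.173 0.203]
0.85 tool y,z units from (.15,.23): [1.36  0.328]
0.7 tool y,z units from (.15,.23): [1.526 0.48 ]
0.55 tool y,z units from (.15,.23): [1.667 0.656]
0.4 tool y,z units from (.15,.23): [1.78 0.85]
0.3 tool y,z units from (.15,.23): [1.839 0.988]
0.2 tool y,z units from (.15,.23): [1.884 1.132]
0.1 tool y,z units from (.15,.23): [1.915 1.279]
0 tool y,z units from (.15,.23): [1.93  1.428]
from [0.6606 0.0272 0.23  ] 286.8
tool-frame total [-0.012  0.014 -0.003] spin -0.004
after spin         [-0.012  0.014 -0.003]
```

View pics/s10.png

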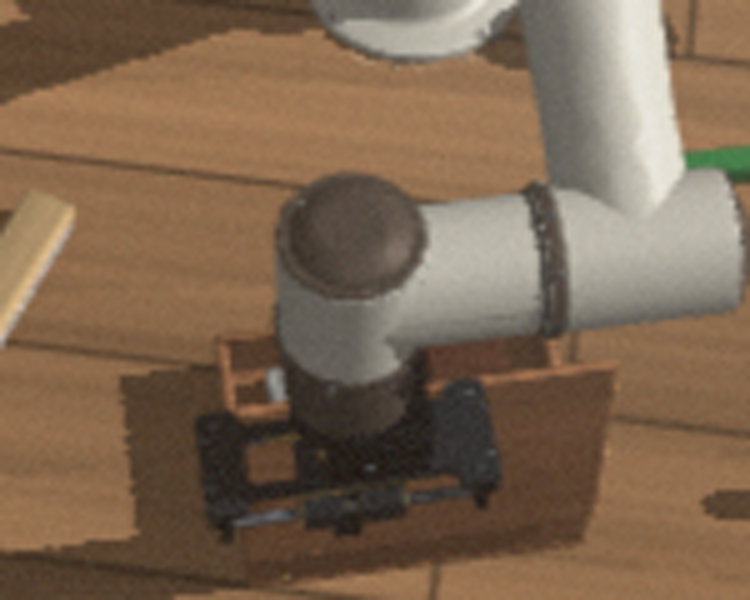

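The gripper stands behind the lid (around (350,470)) with the fingers clear of the knob. Ease the lid over to about 1.15 rad.

Request:
carry_out(delta_pos=[[0, 0.3, 0], [0, 0.54, 0.01], [0, 0.65, 0.02], [0, 0.75, 0.04], [0, 0.86, 0.07], [0, 0.97, 0.11], [0, 0.97, 0.11]], spin=[0, 0, 0, 0, 0, 0, 0], gripper=[0, 0, 0, 0, 0, 0, 0])

```text
time_s: 28.15
tcp_pos: [0.5659, -0.0, 0.2179]
ee_rot: [[0.29, -0.957, -0.003], [-0.957, -0.29, -0.0], [-0.001, 0.003, -1.0]]
wrist_force: [0.2, 0.1, -0.6]
gripper_width: 0.007
```

Run:
```python
from h import *
s=sense();print(s["time_s"],s["tcp_pos"],s["wrist_force"])
snap("scene","s11.png",(190,120,340,240),5)
print([(np.array(d["centre"]).round(3),d["p"]) for d in spot_point("scene","lid_handle")[:1]])
```

```text
28.15 [ 5.65918907e-01 -2.99181354e-05  2.17933055e-01] [ 0.24216769  0.13924367 -0.55715605]
[(array([0.56 , 0.068, 0.232]), 0.59)]
```

View pics/s11.png

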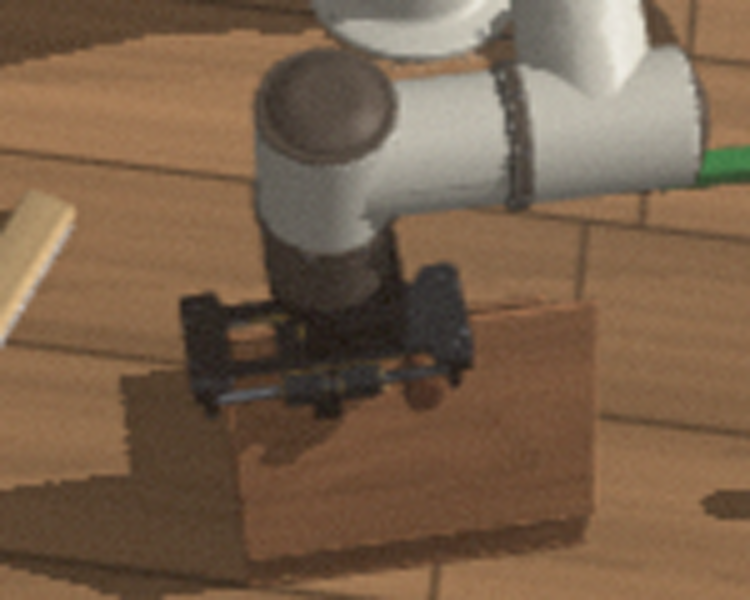

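The knob now reads (0.560,0.068,0.232), which gives a lid angle of about 1.13 rad, as planned. Continue the arc.

Request:
carry_out(delta_pos=[[0, 0.1, 0.045], [0, 0.2, 0.1], [0, 0.3, 0.155], [0, 0.39, 0.22], [0, 0.48, 0.295], [0, 0.56, 0.375], [0, 0.63, 0.46], [0, 0.7, 0.55], [0, 0.76, 0.645], [0, 0.81, 0.745], [0, 0.845, 0.82], [0, 0.87, 0.88]], spin=[0, 0, 0, 0, 0, 0, 0, 0, 0, 0, 0, 0], gripper=[0, 0, 0, 0, 0, 0, 0, 0, 0, 0, 0, 0])

```text
time_s: 29.75
tcp_pos: [0.4839, -0.0252, 0.13]
ee_rot: [[0.29, -0.957, -0.001], [-0.957, -0.29, -0.0], [0.0, 0.001, -1.0]]
wrist_force: [-0.1, 0.7, 0.3]
gripper_width: 0.006
```

Run:
```python
from h import *
s=sense();print(s["time_s"],s["tcp_pos"],s["wrist_force"])
snap("scene","s12.png",(190,120,340,240),5)
print([(np.array(d["centre"]).round(3),d["p"]) for d in spot_point("scene","lid_handle")[:1]])
```

```text
29.75 [ 0.48394542 -0.0251777   0.12995616] [-0.07243956  0.73916223  0.26808692]
[(array([0.444, 0.034, 0.153]), 0.84)]
```

View pics/s12.png

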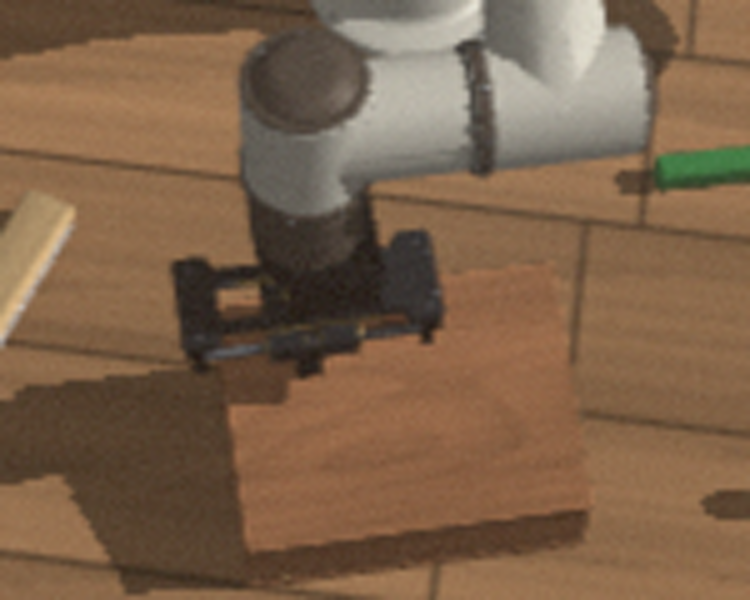

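Knob at z 0.153 means the lid is at about 0.29 rad. Finish gently.

Request:
carry_out(delta_pos=[[0, 0.02, 0.06], [0, 0.035, 0.12], [0, 0.05, 0.18], [0, 0.06, 0.24], [0, 0.07, 0.29], [0, 0.08, 0.34], [0, 0.085, 0.38], [0, 0.09, 0.41], [0, 0.09, 0.43], [0, 0.09, 0.43]], spin=[0, 0, 0, 0, 0, 0, 0, 0, 0, 0], gripper=[0, 0, 0, 0, 0, 0, 0, 0, 0, 0])

```text
time_s: 31.1
tcp_pos: [0.4758, -0.0275, 0.0879]
ee_rot: [[0.29, -0.957, 0.0], [-0.957, -0.29, 0.0], [0.0, -0.0, -1.0]]
wrist_force: [-0.5, 0.0, 4.1]
gripper_width: 0.006
```

Request:
carry_out(delta_pos=[[0, 0, 0.01], [0, 0, 0.02], [0, 0, 0.02]], spin=[0, 0, 0], gripper=[0, 0, 0])

```text
time_s: 31.48
tcp_pos: [0.4759, -0.0275, 0.0877]
ee_rot: [[0.291, -0.957, 0.001], [-0.957, -0.291, -0.0], [0.001, -0.001, -1.0]]
wrist_force: [-5.7, 1.8, 17.8]
gripper_width: 0.005
```

It stalls at TCP z 0.0877 with 18 N. The rim contact is expected at 0.0875, so the lid is seated. Lift off and check.

Request:
carry_out(delta_pos=[[0, 0, 0], [0, 0, -0.2], [0, 0, -0.6], [0, 0, -1], [0, 0, -1]], spin=[0, 0, 0, 0, 0], gripper=[0, 0, 0, 0, 0])

```text
time_s: 32.1
tcp_pos: [0.4773, -0.0273, 0.1884]
ee_rot: [[0.29, -0.957, 0.007], [-0.957, -0.29, 0.002], [0.0, -0.007, -1.0]]
wrist_force: [-0.1, 1.7, -0.8]
gripper_width: 0.007
```

Request:
carry_out(delta_pos=[[0.5, 0, -0.5], [1, 0, -1], [1, 0, -1], [1, 0, -1], [1, 0, -1]], spin=[0, 0, 0, 0, 0], gripper=[0, 0, 0, 0, 0])

```text
time_s: 32.72
tcp_pos: [0.5034, -0.1225, 0.2833]
ee_rot: [[0.291, -0.957, -0.004], [-0.957, -0.291, 0.001], [-0.002, 0.004, -1.0]]
wrist_force: [0.6, 0.2, 0.5]
gripper_width: 0.002
```

Run:
```python
from h import *
s=sense();print(s["time_s"],s["tcp_pos"],s["wrist_force"])
snap("scene","s13.png",None,1.5)
for q in("lid_handle","brush","glue","mug","wax","corbel","offcut"): print(q,[(np.array(d["centre"]).round(3),round(d["p"],2)) for d in spot_point("scene",q)[:1]])
capture("top");print([(np.array(d["centre"]).round(3),d["p"]) for d in spot_point("top","lid_handle")[:1]], "expected knob z .1055")
```

```text
32.725 [ 0.50341657 -0.12247067  0.28326383] [0.59391621 0.22221327 0.46758186]
lid_handle [(array([0.426, 0.027, 0.103]), 0.62)]
brush [(array([ 0.373, -0.288,  0.   ]), 0.78)]
glue [(array([ 0.465,  0.507, -0.   ]), 0.86)]
mug [(array([ 0.444, -0.552, -0.002]), 0.56)]
wax [(array([ 0.748, -0.033, -0.001]), 0.81)]
corbel [(array([ 0.737, -0.304,  0.002]), 0.72)]
offcut []
[(array([0.497, 0.046, 0.002]), 0.41)] expected knob z .1055
```

View pics/s13.png

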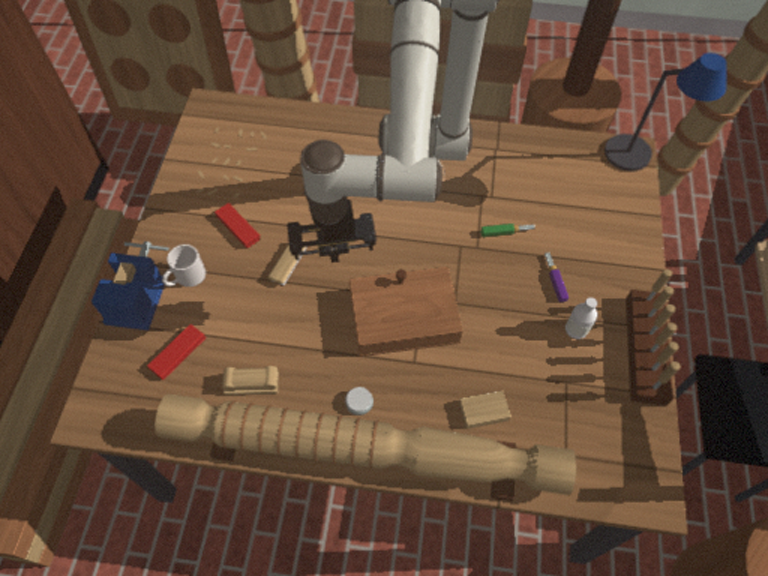

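The picture shows the lid flat on the chest (knob (402,275)), the arm clear, and the bystanders and look-alikes unmoved. Hand in.

```bash
python3 -c "
from station import *
print(finish_job())"
```

```text
the job is handed in; nothing more can be done
None
```

I laid the mallet, the pale-handled gouge and the grey stone side by side in the chest, eased the lid shut, and handed the job in at about 33 s of the 72 s allowed.

**Tools in the chest:** Each was lowered to the floor before I released it. The networks placed the mallet (chest x 0, y +0.06 m) and the stone (x -0.01, y -0.07 m) inside. They missed the gouge in the chest. I judged it only by eye, from a picture taken just after I released it, where it lay flat between the other two.

**Lid:** The fingers stalled at 87.7 mm with 18 N, and 87.5 mm was expected for a lid resting on the rim. The scene camera put the knob at z 0.103 m, against 0.1055 m expected when shut. The top camera's reading of the knob (z 0.002 m, p 0.41) disagreed, and I took it as a false hit on the chest. The last scene picture shows the lid flat.

**Bystanders:** The brush, glue and wax read within about 3 mm of where they started. I had no starting measurement for the mug and corbel, and the network missed the offcut at the end. All three look unmoved in the pictures, as do the red, green and purple look-alikes. The arm ended clear of everything.

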